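# Service the air-line filter: scrub out its bowl and fit the cartridge

## Robot

A 7-joint arm with a two-finger parallel gripper is mounted at the origin on a cart in front of the work surface, level with it; the furniture and walls round the work are solid. World frame = base frame: x ahead of the robot, y to its left, z up, the work surface at z = 0. Lengths are in m, angles in rad, forces in N, time in s.
With the tool pointing down it reaches from about 0.35 to 0.9 m from the base axis. Payload 7.2 kg.
Tool frame: the origin (TCP) lies at the very end of the fingers, on their centre line; the grasp point (between the pads) lies 19 mm behind it; z points along the fingers, y is the line along which they close (so a half turn about z gives the same grasp; the last joint's range is limited). The gripper opens to 88 mm and grips with 3 to 60 N. Pads are 20 mm wide; open, the fingers measure 115 mm over their backs; the gripper's body (75 mm by 178 mm) begins 61 mm behind the grasp point.
Start: joints at [-1.252, 0.411, -0.013, 1.596, 0.006, 1.134, -0.082], TCP at [0.236, 0.579, 0.223] pointing down, gripper open.
Joint ranges: [-2.95, 2.95], [-0.29, 1.99], [-1.47, 1.44], [0.14, 2.54], [-1.03, 4.17], [0.13, 1.85], [-2.86, 2.86]. Speed limits (rad/s): [2.39, 2.39, 3.01, 3.01, 3.14, 3.14, 3.14].

## Interface

Orientations are given as a unit quaternion [w, x, y, z].
In Python, from rig import * gives the robot as it stands.
- The arm moves only by the tool carry_out, never from a script. Its argument "steps" is a list of rows, each a list of 5 numbers: the shift along the tool's x, y, z in cm, then the turn about the tool's z in rad, then the opening, from -1 (shut) to 1 (fully open). A call has exactly 8 rows; each row shifts and turns the commanded pose from where the row before left it, along the tool's axes as they then stand; what a row does not reach is not made up. A row lasts 1/12 s, in which the tool goes at most 41.7 mm and 7.16 degrees, less where a joint would pass 70% of its speed; a pose out of reach is approached as far as the arm can. A call is refused whole if a number of a shift passes 4.17 or a number of a turn 0.125, either way. A call with a gripper value outside its range is refused whole. The fingers move at their own pace and stop on an object; the grip force is fixed at half the most. Time passes only in rows, so rows that do not move let the fingers close, or fill a call up. It gives the time, the measured TCP pose, the force, the opening and the grip force at its end, in the units of the state.
- get_state(): the state, without advancing time (a new reading comes with each control period).
- read_camera(name): name is "side" or "top"; returns the picture (400x640x3 uint8, blue, green, red); there is no depth.
- camera_params(name): a dict with "fx", "fy", "cx", "cy" (pixels), "D" ([k1, k2, p1, p2, k3] as OpenCV has them; the pictures are not rectified), "R" (3x3) and "t" (3): a world point X has camera coordinates R X + t. Camera axes: x right, y down, z forward; pixel columns grow to the right and rows downward; lengths in m; the calibration is good to about 2 mm. A picture is of the moment at which its call begins. camera_params takes no time and is no camera call.
- sign_off(): hands the job in; it is judged then, once.
Trained networks look in the newest picture that a camera, given by its name, has taken for a name from the list of things; names that differ only in an ending like _2 or _b are one class to them, and where a whole thing is asked for, a point or a joint stands for the part that bears it (a point fixed in the world has none). Each returns a list of dicts, best first, with "score" (0 to 1); they miss things now and then, are a little off and sometimes report something else, mostly with a low value. They report only what shows in the picture. A call takes as long as a camera call. They do not tell look-alikes from the thing itself.
- outline_of(camera, query): "pixels" (400x640 bool, what is visible of it) and "box" ([centre column, centre row, width, height] as shares, 0 to 1, of the picture: columns of its width, rows of its height, round what is visible of it).
- landmark_of(camera, query): "position" ([row, column] as shares, 0 to 1, of the picture: columns of its width, rows of its height: a listed point, or the origin of a listed thing).
The state is a dict: "time_s": time; "joint_pos": joint angles; "joint_vel": joint speeds; "tau": joint torques, N m; "eef_pos": TCP position; "tcp_rot": TCP orientation; "ft_force": force on the tool from outside, world axes, zero at the start; "moment": the same for the moment, N m; "opening": finger opening in m; "finger_force": force on a finger pad.
Only numpy, scipy, OpenCV 4.12 (cv2) and the standard library are available. Lean on these libraries where they do the work, as an engineer would, in place of code of your own. Each camera call takes 0.05 s, during which the arm holds its last target. There are 200 camera calls.

## Task

Take the bottle brush from its green stand and scrub out the clear filter bowl with three full strokes, each from the floor of the bowl up until the lower end of the bristles is near the rim. Stand the brush back in its stand, bristles down, and only then fit the orange-capped cartridge over the upright brass spindle of the filter head, fully home and let go. Leave the wooden block and the bearing where they are.

Things in the scene. Friction and masses are not known exactly. Their poses are not given: they have to be found in the camera images.
- brush: bottle brush, 210 mm long, standing upright in the green stand, bristles down; origin at the lower end of the bristles, z axis along the brush towards the handle. Bristles 45 mm diameter, from 0 to 76 mm (their stiff core is 36 mm in diameter, narrowing to 24 mm at the lower end); thin steel stem to 112 mm; round blue handle, 21 to 22 mm diameter, from 122 to 200 mm. 90 g
- brush_grip (a point): point on the brush's axis inside the blue handle, 175 mm above the lower end of the bristles, where to grip it (22 mm thick)
- stand: fixed brush stand: round dark foot, 86 mm diameter, with a green cup, 74 mm high over all; the cup's mouth flares from 41 mm inner diameter at 56 mm height to 66 mm at the rim; origin at the centre of its underside on the bench, z up
- stand_floor (a point): centre of the cup's inner floor in the stand, 8 mm above the bench: the lower end of the bristles rests here
- bowl: fixed clear plastic filter bowl, open side up, clamped in a dark square base 88 x 88 x 12 mm; rim 105 mm above the bench; inner diameter 48 mm, widening to 57 mm over the top 17 mm; outer diameter 56 mm (65 mm at the rim); origin at the centre of the base's underside, z up
- bowl_floor (a point): centre of the bowl's inner floor, 18 mm above the bench, 87 mm below the rim
- bowl_rim (a point): centre of the bowl's mouth, level with its rim
- cartridge: spool-shaped filter cartridge standing upright on the bench: 60 mm high, two orange end caps 48 mm diameter and 10 mm thick, with a white pleated body 44 mm diameter between them (its stiff part is 41 mm); a 21 mm bore runs right through; origin at the centre of its lower end, z up along its axis; this end goes down on the filter head. 80 g
- cartridge_top (a point): centre of the cartridge's upper end, 60 mm above its origin
- head: fixed aluminium filter head lying upside down, 66 x 68 x 24 mm with a brass port on each y side (92 mm over the ports), a round flange 68 mm diameter with its top at 30 mm, and an upright brass spindle 13 mm diameter in the middle; origin at the centre of its underside, z up
- head_seat (a point): centre of the flange's top at the spindle's foot, 30 mm above the bench: the cartridge's lower end comes to rest here
- spindle_tip (a point): tip of the spindle, 70 mm above the seat; its last 14 mm narrow to a 4 mm point
- bearing_loose: bystander: steel ball bearing lying flat on the bench, 47 mm diameter, 14 mm high; origin at the centre of its underside; leave it where it is
- block: bystander: loose brown wooden block, 60 x 120 x 45 mm; origin at the centre of its underside; leave it where it is
Not all that is in view belongs to the job. What is shaped like the brush but red is not meant.

How it is judged:
By the outcome, as a careful person would: the job done as asked, in the order asked, and still so for the second after the job is handed in, with the robot touching nothing.
It also fails if it takes over 64 s, if anything falls off the work surface, if the arm or the gripper's body presses on something with over 40 N, if the wrist force passes 120 N, or if a joint passes its speed limit or range.

## Working session

There is one attempt and no reset: what is moved stays moved. The work goes in short steps, Python scripts to look and compute and a tool call to move; the robot and the scene stay as the last step left them, time stands still between calls to the robot, and variables do not carry over. Pictures are saved under pics/ and viewed, at most 10 in all, crops included, and the job is handed in when it is done.

Besides the shell and the picture viewer there is one more tool, called in YAML: its name, and indented under it one key for each argument. carry_out: Moves the arm, as the interface text tells. Its arguments: {"type":"object","properties":{"steps":{"type":"array","items":{"type":"array","items":{"type":"number"}}}},"required":["steps"]}

```bash
mkdir -p pics
cat > h.py <<'E'
from rig import *
import numpy as np, cv2
def ray(cam,uv):
    p=camera_params(cam);K=np.array([[p["fx"],0,p["cx"]],[0,p["fy"],p["cy"]],[0,0,1]])
    n=cv2.undistortPoints(np.array([[uv]],float),K,np.array(p["D"],float))[0,0]
    R=np.array(p["R"]);t=np.array(p["t"])
    d=R.T@np.array([n[0],n[1],1]);return -R.T@t,d/np.linalg.norm(d)
def tri(a,b):
    (o1,d1),(o2,d2)=ray("side",a),ray("top",b)
    s=np.linalg.lstsq(np.c_[d1,-d2],o2-o1,rcond=None)[0]
    p,q=o1+s[0]*d1,o2+s[1]*d2
    return (p+q)/2,np.linalg.norm(p-q)
def onz(cam,uv,z):
    o,d=ray(cam,uv);return o+d*(z-o[2])/d[2]
def proj(cam,X):
    p=camera_params(cam);K=np.array([[p["fx"],0,p["cx"]],[0,p["fy"],p["cy"]],[0,0,1]])
    return cv2.projectPoints(np.array([X],float),cv2.Rodrigues(np.array(p["R"]))[0],np.array(p["t"],float),K,np.array(p["D"],float))[0][0,0]
E
python3 - <<'E'
from h import *
for c in("side","top"):
    cv2.imwrite(f"pics/{c}0.png",read_camera(c))
    o,_=ray(c,(320,200));print(c,o.round(3))
L={}
for n in["brush","brush_grip","stand","stand_floor","bowl_floor","bowl_rim","cartridge","cartridge_top","head_seat","spindle_tip","bearing_loose","block"]:
    for c in("side","top"):
        r=landmark_of(c,n)[:3]
        L[n,c]=[(x["position"][1]*640,x["position"][0]*400) for x in r]
        print(n,c,[(round(x["position"][1]*640,1),round(x["position"][0]*400,1),round(x["score"],2)) for x in r])
    for a in L[n,"side"]:
        for b in L[n,"top"]:
            p,e=tri(a,b)
            if e<.02: print("   ",p.round(4),round(e,4))
s=get_state();print(s["eef_pos"],s["tcp_rot"],s["opening"],s["time_s"])
E
```

```text
side [ 0.514 -0.83   0.699]
top [0.458 0.022 1.386]
brush side [(364.1, 225.8, 0.92), (321.6, 228.9, 0.89)]
brush top [(315.2, 203.5, 0.68), (310.3, 198.1, 0.6), (311.6, 166.0, 0.55)]
    [0.6623 0.0269 0.0201] 0.0128
    [0.5508 0.0159 0.0163] 0.0018
    [0.5591 0.0299 0.0057] 0.0137
brush_grip side [(368.8, 177.7, 0.62), (323.4, 175.2, 0.6)]
brush_grip top [(313.6, 197.3, 0.75), (312.7, 152.1, 0.62)]
    [0.6672 0.0246 0.1774] 0.0022
    [0.5525 0.0209 0.185 ] 0.0028
stand side [(323.9, 231.1, 0.93), (318.9, 231.5, 0.37), (337.2, 280.7, 0.24)]
stand top [(312.6, 205.4, 0.82)]
    [0.552  0.0233 0.0025] 0.0132
    [0.5452 0.0233 0.0013] 0.0006
stand_floor side [(319.3, 226.8, 0.56)]
stand_floor top [(313.5, 205.0, 0.83), (250.1, 191.9, 0.44)]
    [0.5454 0.0208 0.0198] 0.0001
bowl_floor side [(339.0, 282.9, 0.8)]
bowl_floor top [(380.9, 189.8, 0.6), (385.3, 192.1, 0.48)]
    [ 0.5909 -0.1712  0.0053] 0.0026
    [ 0.5865 -0.1821  0.0165] 0.0036
bowl_rim side [(338.1, 254.1, 0.74)]
bowl_rim top [(389.9, 190.6, 0.63)]
    [ 0.581  -0.1811  0.1053] 0.0008
cartridge side []
cartridge top
[... 162 characters left out ...]
0.0455 0.0562] 0.0003
head_seat side [(326.5, 191.3, 0.53)]
head_seat top [(251.2, 193.9, 0.58), (310.3, 197.7, 0.23)]
    [0.5724 0.1965 0.0206] 0.0042
    [0.5592 0.0294 0.1308] 0.004
spindle_tip side [(328.1, 168.1, 0.75), (323.0, 176.7, 0.72)]
spindle_tip top [(245.1, 191.1, 0.64)]
    [0.5736 0.2027 0.1001] 0.0027
    [0.568 0.207 0.068] 0.0198
bearing_loose side [(263.5, 303.5, 0.82)]
bearing_loose top [(402.1, 252.1, 0.68)]
    [ 0.4165 -0.2328  0.001 ] 0.0019
block side [(290.0, 182.8, 0.81)]
block top [(220.9, 235.8, 0.85)]
    [ 0.454   0.2841 -0.0057] 0.0032
[0.23574585 0.57881169 0.22264272] [-5.47497948e-06  1.92175399e-01  9.81360594e-01 -1.65316961e-05] 0.08749796775520811 1.3
```

View pics/side0.png

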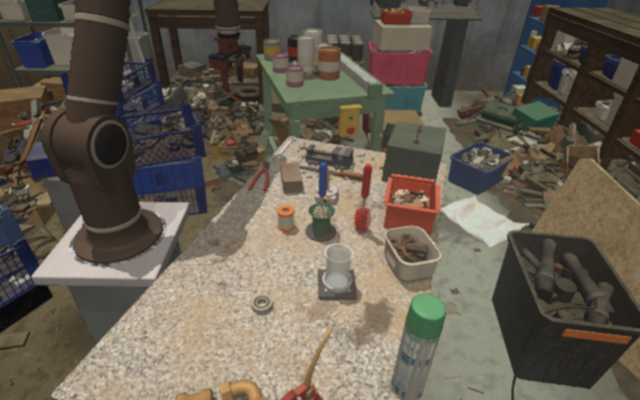

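View pics/top0.png

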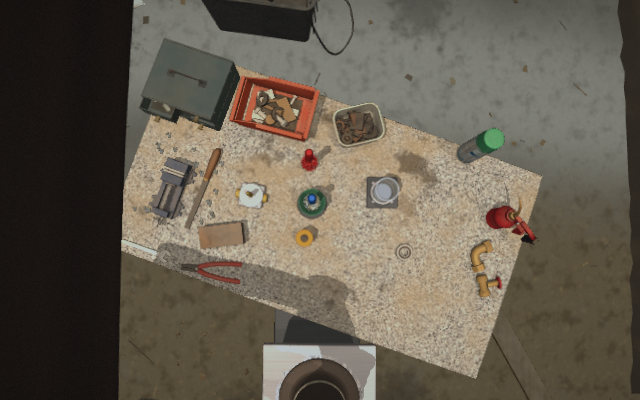

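The side view shows the blue brush in the green stand at (323,185–225), the red look-alike at (366,195), the bowl at (338,268), the cartridge at (286,215) and the head behind the brush at about (328,190). In the top view the stand is at (313,203), the bowl at (383,191), the cartridge at (305,238), the head at (251,195), the block at (221,235) and the bearing at (403,252). Next I'll refine the positions by fitting silhouettes.

```bash
cat >> h.py <<'E'
from scipy.optimize import least_squares
S=4
M={"brush":[(0,.0225),(.076,.0225),(.0761,.004),(.122,.004),(.1221,.011),(.2,.011),(.21,.005)],
"stand":[(0,.043),(.008,.043),(.0081,.025),(.056,.025),(.074,.035)],
"bowl":[(.012,.028),(.088,.028),(.105,.0325)],
"cartridge":[(0,.024),(.06,.024)],"head":[(.024,.034),(.03,.034)]}
def sil(cam,prof,X):
    im=np.zeros((400*S,640*S),np.uint8);a=np.linspace(0,2*np.pi,40)
    R=[[proj(cam,(X[0]+r*np.cos(b),X[1]+r*np.sin(b),X[2]+z)) for b in a] for z,r in prof]
    for p,q in zip(R,R[1:]):
        cv2.fillConvexPoly(im,cv2.convexHull(np.round(((np.array(p+q)+.5)*S-.5)).astype(np.int32)),1)
    return cv2.resize(im.astype(np.float32),(640,400),interpolation=cv2.INTER_AREA)
def best(cam,prof,mask,X0,z=0):
    # best (x,y) at given base height for one view by soft IoU
    from scipy.optimize import minimize
    f=lambda v:-(lambda s:np.minimum(s,mask).sum()/np.maximum(s,mask).sum())(sil(cam,prof,(v[0],v[1],z)))
    r=minimize(f,X0[:2],method="Nelder-Mead",options=dict(initial_simplex=np.array(X0[:2])+[[0,0],[.01,0],[0,.01]],maxfev=60,xatol=2e-4))
    return r.x,-r.fun
E
python3 - <<'E'
from h import *
G={"brush":(.55,.02,.008),"stand":(.55,.02,0),"bowl":(.585,-.18,0),"cartridge":(.448,.045,0),"head":(.572,.2,0)}
for c in("side","top"):
    im=read_camera(c)
    for n,g in G.items():
        for o in outline_of(c,n)[:3]:
            m=o["pixels"];s=sil(c,M[n],g)>.5
            if not m.any() or not (m&s).any() or o["score"]<.3: continue
            v,f=best(c,M[n],m.astype(np.float32),g,g[2])
            print(c,n,round(o["score"],2),m.sum(),s.sum(),v.round(4),round(f,2))
            im[m]=im[m]//2+np.array([127,0,127],np.uint8)
    x0=(250,150) if c=="side" else (230,140)
    cv2.imwrite(f"pics/{c}1.png",cv2.resize(im[x0[1]:x0[1]+160,x0[0]:x0[0]+200],None,fx=4,fy=3.75*1.0,interpolation=cv2.INTER_CUBIC))
E
```

```text
Traceback (most recent call last):
  File "h.py", line 34, in best
    r=minimize(f,X0[:2],method="Nelder-Mead",options=dict(initial_simplex=np.array(X0[:2])+[[0,0],[.01,0],[0,.01]],maxfev=60,xatol=2e-4))
  File "h.py", line 33, in <lambda>
    f=lambda v:-(lambda s:np.minimum(s,mask).sum()/np.maximum(s,mask).sum())(sil(cam,prof,(v[0],v[1],z)))
                                                                             ~~~^^^^^^^^^^^^^^^^^^^^^^^^
  File "h.py", line 26, in sil
    R=[[proj(cam,(X[0]+r*np.cos(b),X[1]+r*np.sin(b),X[2]+z)) for b in a] for z,r in prof]
        ~~~~^^^^^^^^^^^^^^^^^^^^^^^^^^^^^^^^^^^^^^^^^^^^^^^^
  File "h.py", line 16, in proj
    p=camera_params(cam);K=np.array([[p["fx"],0,p["cx"]],[0,p["fy"],p["cy"]],[0,0,1]])
ValueError: time passes only in moves, steps and waits
```

```bash
sed -i '2a import functools\ncamera_params=functools.lru_cache(camera_params)' h.py
cat > m.py <<'E'
from h import *
M["brush"]=[(z,r) for z,r in M["brush"] if z>.07]
G={"brush":(.55,.02,.008),"stand":(.55,.02,0),"bowl":(.585,-.18,0),"cartridge":(.448,.045,0),"head":(.572,.2,0)}
for c in("side","top"):
    im=read_camera(c)
    for n,g in G.items():
        for o in outline_of(c,n)[:3]:
            m=o["pixels"];s=sil(c,M[n],g)>.5
            if not m.any() or not (m&s).any() or o["score"]<.3: continue
            v,f=best(c,M[n],m.astype(np.float32),g,g[2])
            print(c,n,round(o["score"],2),m.sum(),s.sum(),v.round(4),round(f,2))
            im[m]=im[m]//2+np.array([127,0,127],np.uint8)
    x0=(250,150) if c=="side" else (230,140)
    cv2.imwrite(f"pics/{c}1.png",cv2.resize(im[x0[1]:x0[1]+150,x0[0]:x0[0]+200],None,fx=4,fy=4,interpolation=cv2.INTER_CUBIC))
E
python3 m.py
```

```text
side brush 0.7 445 432 [0.5478 0.0024] 0.78
side brush 0.37 320 432 [ 0.5664 -0.0193] 0.35
side stand 0.75 775 939 [0.5479 0.0236] 0.8
side bowl 0.68 1729 1158 [ 0.581  -0.1994] 0.65
side head 0.58 272 243 [0.5667 0.1651] 0.48
top brush 0.49 164 226 [0.5486 0.0239] 0.73
top stand 0.63 515 726 [0.5498 0.0252] 0.7
top bowl 0.97 983 532 [ 0.5832 -0.1694] 0.54
top cartridge 0.56 226 248 [0.4533 0.0442] 0.84
top head 0.89 628 471 [0.5701 0.1964] 0.75
```

View pics/side1.png

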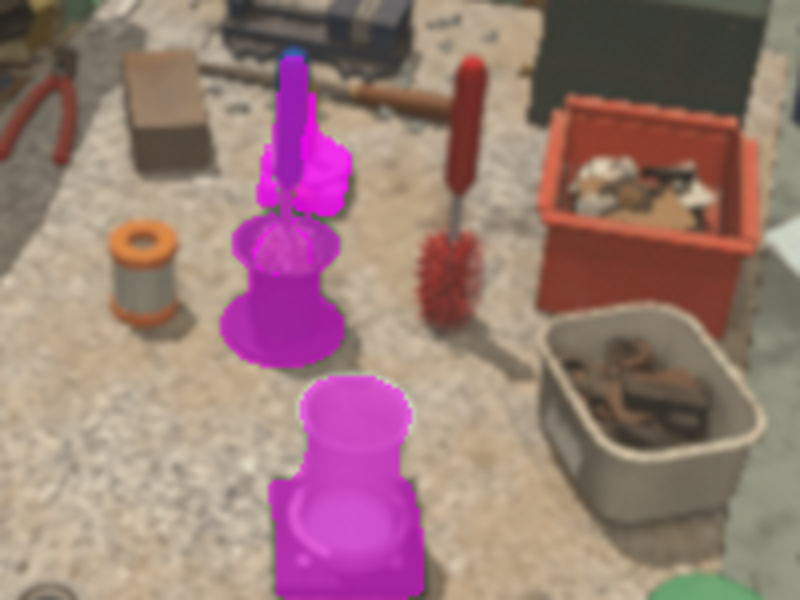

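View pics/top1.png

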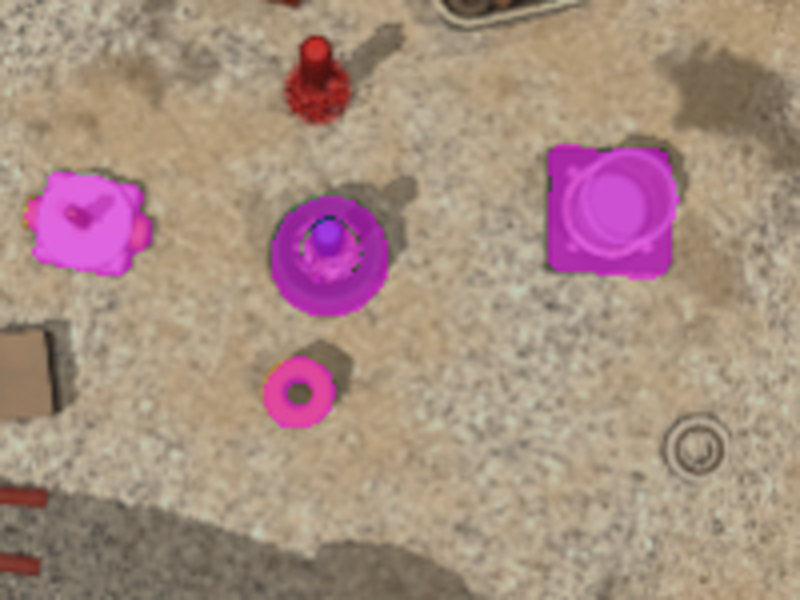

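The overlays sit well on the right objects. The handle top is at crop (328,236) in the top view. The bowl rim ellipse is centred at (355,413) in the side crop and (620,203) in the top crop, and the cartridge bore at (144,241) side and (300,392) top. The spindle tip is near (72,213) in the top crop.

Run:
```python
from h import *
sd=lambda x,y:((x-1.5)/4+250,(y-1.5)/4+150)
tp=lambda x,y:((x-1.5)/4+230,(y-1.5)/4+140)
def both(n,a,b,z):
    p,e=tri(sd(*a),tp(*b));print(n,p.round(4),round(e,4),"side@z",onz("side",sd(*a),z)[:2].round(4),"top@z",onz("top",tp(*b),z)[:2].round(4))
both("rim",(355.5,413),(620.5,203.5),.105)
both("cart top",(144,241),(300,392),.06)
both("brush top",(294,50),(328,234),.216)
both("head flange",(325,180),(88,222),.03)
both("base bowl",(350,545),(610,211),.012)
for n,X in dict(rim=(.582,-.18,.105),spt=(.571,.2,.1),brt=(.55,.023,.216)).items(): print(n,*(proj(c,X).round(1) for c in("side","top")))
for n in("bowl","stand","head","cartridge","cartridge_top","brush_grip"):
  for c in("side","top"):
    print(n,c,[((np.array(x["position"])[::-1]*[640,400]).round(1).tolist(),round(x["score"],2)) for x in landmark_of(c,n)[:2]])
```

```text
rim [ 0.5825 -0.1686  0.0974] 0.0019 side@z [ 0.5826 -0.1768] top@z [ 0.5807 -0.1674]
cart top [0.4532 0.0438 0.0587] 0.0011 side@z [0.4528 0.042 ] top@z [0.4538 0.0438]
brush top [0.5492 0.0256 0.2196] 0.0003 side@z [0.5496 0.032 ] top@z [0.5494 0.0256]
head flange [0.5783 0.1969 0.0076] 0.0122 side@z [0.5822 0.1642] top@z [0.5704 0.1941]
base bowl [ 5.853e-01 -1.755e-01 -4.000e-04] 0.0002 side@z [ 0.5839 -0.1871] top@z [ 0.5843 -0.1737]
rim [338.3 253.9] [389.5 190.1]
spt [327.7 168.6] [246.1 192.6]
brt [323.4 163.9] [312.7 197.9]
bowl side [([336.6, 285.4], 0.69), ([286.4, 224.3], 0.18)]
bowl top [([380.7, 191.4], 0.89)]
stand side [([323.1, 235.1], 0.65), ([327.1, 191.5], 0.57)]
stand top [([314.7, 202.0], 0.81)]
head side [([324.9, 195.3], 0.6)]
head top [([249.3, 195.8], 0.7)]
cartridge side [([285.3, 225.0], 0.93)]
cartridge top [([303.8, 238.6], 0.72), ([311.9, 201.4], 0.37)]
cartridge_top side [([283.9, 207.3], 0.86), ([339.4, 284.9], 0.55)]
cartridge_top top [([303.1, 237.9], 0.54)]
brush_grip side [([364.7, 177.5], 0.85), ([321.6, 173.2], 0.6)]
brush_grip top [([309.3, 150.2], 0.77), ([314.1, 199.1], 0.65)]
```

carry_out:
  steps:
    - [0,0,-1.2,-0.097,1]
    - [0,0,-1.2,-0.097,1]
    - [0,0,-1.2,-0.097,1]
    - [0,0,-1.2,-0.096,1]
    - [-1.5,-2.8,0,0,1]
    - [-1.9,-3.4,0,0,1]
    - [-1.9,-3.4,0,0,1]
    - [-1.9,-3.4,0,0,1]

```text
time_s: 3.27
eef_pos: [0.3083, 0.4474, 0.2706]
tcp_rot: [0.0, -0.0, 1.0, 0.0]
ft_force: [1.2, 1.0, 0.2]
opening: 0.0874
finger_force: 0.0
```

carry_out:
  steps:
    - [-1.9,-3.4,0,0,1]
    - [-1.9,-3.4,0,0,1]
    - [-1.9,-3.4,0,0,1]
    - [-1.9,-3.4,0,0,1]
    - [-1.9,-3.4,0,0,1]
    - [-1.9,-3.4,0,0,1]
    - [-1.9,-3.4,0,0,1]
    - [-1.9,-3.4,0,0,1]

```text
time_s: 3.93
eef_pos: [0.4605, 0.1751, 0.2711]
tcp_rot: [0.0, -0.0, 1.0, 0.0]
ft_force: [0.6, 0.3, 0.0]
opening: 0.088
finger_force: 0.0
```

carry_out:
  steps:
    - [-1.77,-3.0,0,0,1]
    - [-1.77,-3.0,0,0,1]
    - [-1.77,-3.0,0,0,1]
    - [-1.77,-3.0,0,0,1]
    - [-1.2,-2.0,0,0,1]
    - [-0.57,-1.0,0,0,1]
    - [0,0,0,0,1]
    - [0,0,0,0,1]

```text
time_s: 4.6
eef_pos: [0.548, 0.0278, 0.2704]
tcp_rot: [-0.0, -0.0, 1.0, 0.0]
ft_force: [-0.8, 1.3, 0.1]
opening: 0.0879
finger_force: 0.0
```

Run:
```python
from h import *
s=get_state();print(s["eef_pos"].round(4) if hasattr(s["eef_pos"],"round") else s["eef_pos"],s["joint_pos"])
im=read_camera("side")[110:250,250:410];tm=read_camera("top")[140:260,230:420]
a=cv2.resize(im,None,fx=3.5,fy=3.5,interpolation=cv2.INTER_CUBIC)
cv2.imwrite("pics/a2.png",a)
print(proj("side",(s["eef_pos"][0],s["eef_pos"][1]-.0,s["eef_pos"][2])))
```

```text
[0.548  0.0278 0.2704] [-0.38217018  0.24195016  0.29876546  1.73455191 -0.07719321  1.17707615
  1.50892372]
[323.24505161 143.12169929]
```

View pics/a2.png

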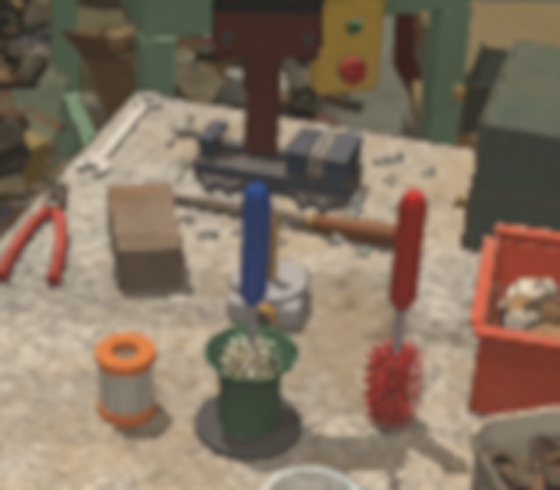

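The gripper hangs above the blue handle: the near finger is at crop (263,100–155) and the handle top at (256,185). The red brush, cartridge and block are untouched.

Run:
```python
from h import *
for y in(.0278,-.02,-.035): print(proj("side",(.548,y,.272)),proj("side",(.548,y,.31)))
print((np.array([263,130])/3.5+[250,110]))
for dx in (.545,.549,.553): print(proj("side",(dx,.0255,.217)), proj("side",(dx,.0255,.14)))
print((np.array([256.5,183])/3.5+[250,110]),(np.array([255,295])/3.5+[250,110]))
```

```text
[323.26066021 142.52604541] [323.80089158 127.8803082 ]
[323.73199065 151.90001113] [324.30764388 136.8273483 ]
[323.88844751 155.01189942] [324.47608527 139.80149162]
[325.14285714 147.14285714]
[321.32512774 163.03594797] [320.41208948 189.1291889 ]
[322.94477088 163.06018635] [321.96317271 189.15225093]
[324.56439316 163.08442739] [323.514237   189.17531326]
[323.28571429 162.28571429] [322.85714286 194.28571429]
```

carry_out:
  steps:
    - [0,-0.2,1.5,0,1]
    - [0,0,1.8,0,1]
    - [0,0,1.8,0,1]
    - [0,0,1.8,0,1]
    - [0,0,1.8,0,1]
    - [0,0,1.2,0,1]
    - [0,0,0.7,0,1]
    - [0,0,0,0,1]

```text
time_s: 5.37
eef_pos: [0.5472, 0.0265, 0.1634]
tcp_rot: [-0.001, -0.001, 1.0, 0.0]
ft_force: [-0.0, -0.3, -0.0]
opening: 0.0878
finger_force: 0.0
```

carry_out:
  steps:
    - [0,0,0,0,-1]
    - [0,0,0,0,-1]
    - [0,0,0,0,-1]
    - [0,0,0,0,-1]
    - [0,0,0,0,-1]
    - [0,0,0,0,-1]
    - [0,0,0,0,-1]
    - [0,0,0,0,-1]

```text
time_s: 6.03
eef_pos: [0.5484, 0.0249, 0.1647]
tcp_rot: [0.0, -0.0, 1.0, 0.0]
ft_force: [0.3, 0.1, 0.1]
opening: 0.0377
finger_force: 0.0
```

carry_out:
  steps:
    - [0,0,0,0,-1]
    - [0,0,0,0,-1]
    - [0,0,0,0,-1]
    - [0,0,0,0,-1]
    - [0,0,0,0,-1]
    - [0,0,0,0,-1]
    - [0,0,0,0,-1]
    - [0,0,0,0,-1]

```text
time_s: 6.7
eef_pos: [0.5484, 0.0249, 0.1646]
tcp_rot: [-0.0, -0.0, 1.0, -0.0]
ft_force: [-0.4, -0.0, -0.5]
opening: 0.0212
finger_force: 30.0
```

carry_out:
  steps:
    - [0,0,-1.0,0,-1]
    - [0,0,-1.8,0,-1]
    - [0,0,-2.2,0,-1]
    - [0,0,-2.2,0,-1]
    - [0,0,-2.2,0,-1]
    - [0,0,-2.0,0,-1]
    - [0,0,-1.5,0,-1]
    - [0,0,-0.6,0,-1]

```text
time_s: 7.37
eef_pos: [0.5492, 0.0248, 0.3027]
tcp_rot: [0.002, -0.0, 1.0, 0.0]
ft_force: [0.4, 0.1, -0.9]
opening: 0.0206
finger_force: 30.0
```

carry_out:
  steps:
    - [-0.4,-2.0,0,0,-1]
    - [-0.5,-2.9,0,0,-1]
    - [-0.5,-3.0,0,0,-1]
    - [-0.5,-3.0,0,0,-1]
    - [-0.5,-3.0,0,0,-1]
    - [-0.5,-2.7,0,0,-1]
    - [-0.3,-2.0,0,0,-1]
    - [-0.2,-1.0,0,0,-1]

```text
time_s: 8.03
eef_pos: [0.5818, -0.1746, 0.2993]
tcp_rot: [-0.0, 0.002, 1.0, -0.001]
ft_force: [-0.1, -0.3, -1.3]
opening: 0.0214
finger_force: 30.0
```

Run:
```python
from h import *
s=get_state();P=s["eef_pos"];print(P)
a=read_camera("side");b=read_camera("top")
bb=(P[0],P[1],P[2]+.019-.175);print("brush end pred",bb,proj("side",bb),proj("side",(bb[0],bb[1],bb[2]+.076)))
for c in("side","top"):
    for n in("brush","bowl_rim","brush_grip"):
        print(n,c,[((np.array(x["position"])[::-1]*[640,400]).round(1).tolist(),round(x["score"],2)) for x in landmark_of(c,n)[:3]])
cv2.imwrite("pics/a3.png",np.hstack([cv2.resize(a[150:310,290:390],None,fx=3.5,fy=3.5,interpolation=cv2.INTER_CUBIC),cv2.resize(b[130:290,320:440],None,fx=3.5,fy=3.5,interpolation=cv2.INTER_CUBIC)]))
```

```text
[ 0.58175536 -0.17457838  0.29927979]
brush end pred (np.float64(0.5817553582783502), np.float64(-0.1745783831804318), np.float64(0.14327978930925928)) [339.04559788 238.91750195] [341.11319187 210.49630261]
brush side [([336.1, 242.6], 0.97), ([361.2, 228.6], 0.75), ([339.9, 282.2], 0.57)]
bowl_rim side [([337.8, 253.5], 0.78), ([328.2, 168.5], 0.18)]
brush_grip side [([365.1, 177.8], 0.7)]
brush top [([225.0, 235.1], 0.48), ([390.4, 188.5], 0.46)]
bowl_rim top [([379.7, 189.3], 0.7), ([386.8, 189.3], 0.68), ([308.1, 204.4], 0.23)]
brush_grip top [([310.9, 154.7], 0.77), ([403.2, 177.9], 0.37), ([303.7, 237.6], 0.22)]
```

View pics/a3.png

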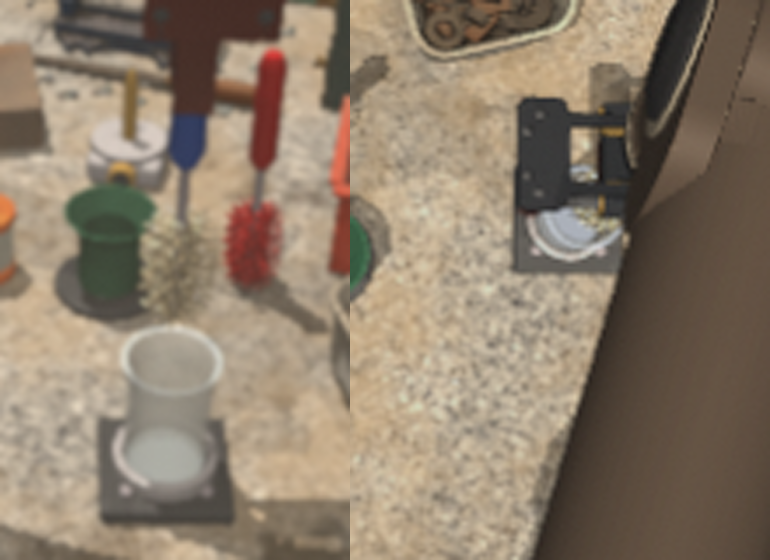

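The side crop shows the brush hanging upright over the bowl, bristles centred at (176,265) and the rim at (171,363). The spindle is visible at (130,105). The top crop shows the gripper over the bowl. I'll go down, watching the force.

carry_out:
  steps:
    - [0,0.25,1.0,0,-1]
    - [0,0,1.2,0,-1]
    - [0,0,1.2,0,-1]
    - [0,0,1.2,0,-1]
    - [0,0,1.2,0,-1]
    - [0,0,0.8,0,-1]
    - [0,0,0.4,0,-1]
    - [0,0,0,0,-1]

```text
time_s: 9.1
eef_pos: [0.5819, -0.1686, 0.2283]
tcp_rot: [-0.001, 0.0, 1.0, 0.0]
ft_force: [0.3, -0.4, -1.5]
opening: 0.0209
finger_force: 30.0
```

carry_out:
  steps:
    - [0,-0.2,0.8,0,-1]
    - [0,0,1.0,0,-1]
    - [0,0,1.0,0,-1]
    - [0,0,0.9,0,-1]
    - [0,0,0.7,0,-1]
    - [0,0,0.5,0,-1]
    - [0,0,0,0,-1]
    - [0,0,0,0,-1]

```text
time_s: 9.77
eef_pos: [0.5824, -0.1706, 0.1804]
tcp_rot: [-0.0, -0.0, 1.0, 0.0]
ft_force: [0.6, -0.2, -1.0]
opening: 0.0214
finger_force: 30.0
```

carry_out:
  steps:
    - [0,0,0.2,0,-1]
    - [0,0,0,0,-1]
    - [0,0,0.2,0,-1]
    - [0,0,0,0,-1]
    - [0,0,0.1,0,-1]
    - [0,0,0,0,-1]
    - [0,0,0,0,-1]
    - [0,0,0,0,-1]

```text
time_s: 10.43
eef_pos: [0.5825, -0.1706, 0.1757]
tcp_rot: [0.0, -0.0, 1.0, 0.0]
ft_force: [-0.3, -0.0, -1.1]
opening: 0.0211
finger_force: 30.0
```

carry_out:
  steps:
    - [0,0,0.1,0,-1]
    - [0,0,0,0,-1]
    - [0,0,0.1,0,-1]
    - [0,0,0,0,-1]
    - [0,0,0,0,-1]
    - [0,0,0,0,-1]
    - [0,0,0,0,-1]
    - [0,0,0,0,-1]

```text
time_s: 11.1
eef_pos: [0.5829, -0.1707, 0.1746]
tcp_rot: [0.001, -0.0, 1.0, -0.0]
ft_force: [-0.1, -0.2, 4.8]
opening: 0.021
finger_force: 30.0
```

carry_out:
  steps:
    - [0,0,-0.8,0,-1]
    - [0,0,-1.4,0,-1]
    - [0,0,-1.7,0,-1]
    - [0,0,-1.7,0,-1]
    - [0,0,-1.6,0,-1]
    - [0,0,-1.0,0,-1]
    - [0,0,-0.4,0,-1]
    - [0,0,0,0,-1]

```text
time_s: 11.77
eef_pos: [0.5828, -0.1707, 0.2605]
tcp_rot: [0.001, -0.0, 1.0, -0.0]
ft_force: [-0.3, -0.1, -1.3]
opening: 0.0215
finger_force: 30.0
```

carry_out:
  steps:
    - [0,0,0.8,0,-1]
    - [0,0,1.5,0,-1]
    - [0,0,1.7,0,-1]
    - [0,0,1.7,0,-1]
    - [0,0,1.5,0,-1]
    - [0,0,0.9,0,-1]
    - [0,0,0.5,0,-1]
    - [0,0,0,0,-1]

```text
time_s: 12.43
eef_pos: [0.5829, -0.1704, 0.1738]
tcp_rot: [0.0, -0.0, 1.0, 0.0]
ft_force: [-1.9, 1.7, 7.2]
opening: 0.0216
finger_force: 30.0
```

carry_out:
  steps:
    - [0,0,-0.8,0,-1]
    - [0,0,-1.4,0,-1]
    - [0,0,-1.7,0,-1]
    - [0,0,-1.7,0,-1]
    - [0,0,-1.6,0,-1]
    - [0,0,-1.0,0,-1]
    - [0,0,-0.4,0,-1]
    - [0,0,0,0,-1]

```text
time_s: 13.1
eef_pos: [0.5827, -0.1707, 0.2602]
tcp_rot: [0.001, -0.0, 1.0, -0.0]
ft_force: [0.5, -0.7, -1.3]
opening: 0.0215
finger_force: 30.0
```

carry_out:
  steps:
    - [0,0,0.8,0,-1]
    - [0,0,1.5,0,-1]
    - [0,0,1.7,0,-1]
    - [0,0,1.7,0,-1]
    - [0,0,1.5,0,-1]
    - [0,0,0.9,0,-1]
    - [0,0,0.5,0,-1]
    - [0,0,0,0,-1]

```text
time_s: 13.77
eef_pos: [0.5826, -0.1705, 0.1735]
tcp_rot: [0.0, -0.0, 1.0, 0.0]
ft_force: [-1.3, 0.1, 3.2]
opening: 0.0217
finger_force: 30.0
```

carry_out:
  steps:
    - [0,0,-0.8,0,-1]
    - [0,0,-1.4,0,-1]
    - [0,0,-1.7,0,-1]
    - [0,0,-1.7,0,-1]
    - [0,0,-1.6,0,-1]
    - [0,0,-1.0,0,-1]
    - [0,0,-0.4,0,-1]
    - [0,0,0,0,-1]

```text
time_s: 14.43
eef_pos: [0.5827, -0.1707, 0.2603]
tcp_rot: [0.001, -0.0, 1.0, -0.0]
ft_force: [0.2, 1.0, -0.2]
opening: 0.0214
finger_force: 30.0
```

carry_out:
  steps:
    - [0,0,-1.5,0,-1]
    - [0,0,-2.0,0,-1]
    - [0,0.5,-0.8,0,-1]
    - [0.4,2.5,0,0,-1]
    - [0.5,3.0,0,0,-1]
    - [0.5,3.0,0,0,-1]
    - [0.5,3.0,0,0,-1]
    - [0.5,3.0,0,0,-1]

```text
time_s: 15.1
eef_pos: [0.5576, -0.0188, 0.3016]
tcp_rot: [-0.001, -0.0, 1.0, 0.0]
ft_force: [-0.7, 0.6, -1.4]
opening: 0.0216
finger_force: 30.0
```

carry_out:
  steps:
    - [0.5,2.5,0,0,-1]
    - [0.4,1.5,0,0,-1]
    - [0.1,0.5,0,0,-1]
    - [0,0,0,0,-1]
    - [0,0,0,0,-1]
    - [0,0,0,0,-1]
    - [0,0,0,0,-1]
    - [0,0,0,0,-1]

```text
time_s: 15.77
eef_pos: [0.5486, 0.0231, 0.3026]
tcp_rot: [0.0, 0.001, 1.0, -0.0]
ft_force: [0.9, -0.1, -0.6]
opening: 0.0216
finger_force: 30.0
```

Run:
```python
from h import *
s=get_state();P=s["eef_pos"];print(P)
a=read_camera("side");b=read_camera("top")
cv2.imwrite("pics/a4.png",np.hstack([cv2.resize(a[110:260,270:370],None,fx=3.5,fy=3.5,interpolation=cv2.INTER_CUBIC),cv2.resize(b[130:280,230:350],None,fx=3.5,fy=3.5,interpolation=cv2.INTER_CUBIC)]))
```

```text
[0.54856157 0.02314448 0.30257076]
```

View pics/a4.png

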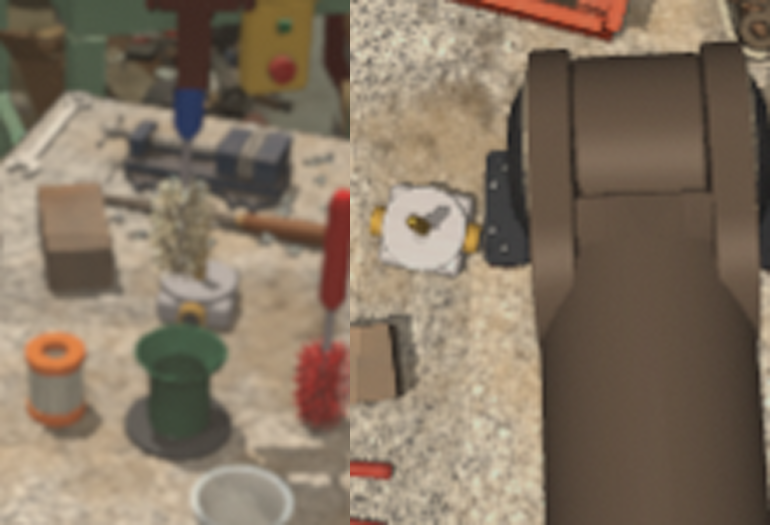

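The brush hangs straight over the empty cup (bristles at crop (183,230), cup mouth at (181,350)). Down now.

carry_out:
  steps:
    - [0,0.1,1.5,0,-1]
    - [0,0,2.0,0,-1]
    - [0,0,2.0,0,-1]
    - [0,0,2.0,0,-1]
    - [0,0,1.8,0,-1]
    - [0,0,1.2,0,-1]
    - [0,0,0.8,0,-1]
    - [0,0,0.5,0,-1]

```text
time_s: 16.53
eef_pos: [0.5488, 0.0253, 0.1841]
tcp_rot: [0.0, 0.0, 1.0, 0.0]
ft_force: [1.7, -0.1, -0.3]
opening: 0.0215
finger_force: 30.0
```

carry_out:
  steps:
    - [0,0,0.5,0,-1]
    - [0,0,0.4,0,-1]
    - [0,0,0.4,0,-1]
    - [0,0,0.2,0,-1]
    - [0,0,0.2,0,-1]
    - [0,0,0,0,-1]
    - [0,0,0,0,-1]
    - [0,0,0,0,-1]

```text
time_s: 17.2
eef_pos: [0.5484, 0.0254, 0.1677]
tcp_rot: [0.0, -0.0, 1.0, 0.0]
ft_force: [1.4, 0.7, -2.3]
opening: 0.0215
finger_force: 30.0
```

carry_out:
  steps:
    - [0,0,0.1,0,-1]
    - [0,0,0.1,0,-1]
    - [0,0,0.1,0,-1]
    - [0,0,0.1,0,-1]
    - [0,0,0,0,-1]
    - [0,0,0,0,-1]
    - [0,0,0,0,-1]
    - [0,0,0,0,-1]

```text
time_s: 17.87
eef_pos: [0.5484, 0.0254, 0.1636]
tcp_rot: [-0.0, -0.0, 1.0, 0.0]
ft_force: [1.8, 0.9, -1.2]
opening: 0.0213
finger_force: 30.0
```

carry_out:
  steps:
    - [0,0,0.1,0,-1]
    - [0,0,0,0,-1]
    - [0,0,0,0,-1]
    - [0,0,0,0,-1]
    - [0,0,0,0,1]
    - [0,0,0,0,1]
    - [0,0,0,0,1]
    - [0,0,0,0,1]

```text
time_s: 18.53
eef_pos: [0.5478, 0.0253, 0.1622]
tcp_rot: [-0.001, -0.0, 1.0, -0.0]
ft_force: [-0.4, 0.4, -0.7]
opening: 0.0447
finger_force: 0.0
```

carry_out:
  steps:
    - [0,0,0,0,1]
    - [0,0,0,0,1]
    - [0,0,0,0,1]
    - [0,0,0,0,1]
    - [0,0,0,0,1]
    - [0,0,0,0,1]
    - [0,0,0,0,1]
    - [0,0,0,0,1]

```text
time_s: 19.2
eef_pos: [0.5484, 0.0254, 0.1626]
tcp_rot: [-0.0, -0.0, 1.0, 0.0]
ft_force: [-0.6, -0.5, 0.1]
opening: 0.0873
finger_force: 0.0
```

carry_out:
  steps:
    - [0,0,-1.0,0,1]
    - [0,0,-1.8,0,1]
    - [0,0,-1.8,0,1]
    - [0,0,-1.8,0,1]
    - [0,0,-1.8,0,1]
    - [0,0,-1.2,0,1]
    - [0,0,-0.6,0,1]
    - [0,0,0,0,1]

```text
time_s: 19.87
eef_pos: [0.5491, 0.0254, 0.2645]
tcp_rot: [0.001, -0.0, 1.0, 0.0]
ft_force: [0.7, -1.1, -0.2]
opening: 0.0877
finger_force: 0.0
```

carry_out:
  steps:
    - [1.0,0.2,0,0,1]
    - [2.0,0.4,0,0,1]
    - [2.2,0.4,0,0,1]
    - [2.0,0.4,0,0,1]
    - [1.5,0.3,0,0,1]
    - [0.8,0.2,0,0,1]
    - [0,0,0,0,1]
    - [0,0,0,0,1]

```text
time_s: 20.53
eef_pos: [0.4533, 0.0445, 0.2625]
tcp_rot: [0.0, -0.0, 1.0, 0.0]
ft_force: [0.1, 0.0, -1.0]
opening: 0.0878
finger_force: 0.0
```

Run:
```python
from h import *
s=get_state();P=s["eef_pos"];print(P)
a=read_camera("side");b=read_camera("top")
for z in(0,.06): print(proj("side",(P[0],P[1],z)),((proj("side",(P[0],P[1],z))-[260,110])*3.5))
tp=lambda x,y:((x-1.25)/3.5-100+230,(y-1.25)/3.5+130)
for n,p,z in(("tip",(416,223),.095),("flange",(425,231),.03)): print(n,onz("top",tp(*p),z).round(4))
print("spindle foot/tip px if (.5705,.195):",proj("top",(.5705,.195,.03)),proj("top",(.5705,.195,.1)))
cv2.imwrite("pics/a5.png",np.hstack([cv2.resize(a[110:260,260:360],None,fx=3.5,fy=3.5,interpolation=cv2.INTER_CUBIC),cv2.resize(b[170:220,225:275],None,fx=8,fy=8,interpolation=cv2.INTER_CUBIC)[:,:400] if 0 else cv2.copyMakeBorder(cv2.resize(b[170:220,225:275],None,fx=8,fy=8,interpolation=cv2.INTER_CUBIC),0,125,0,0,0)]))
```

```text
[0.45332937 0.04447323 0.2625074 ]
[286.29871494 226.55253257] [ 92.0455023  407.93386399]
[285.8789823 209.3362665] [ 90.57643805 347.67693276]
tip [0.5696 0.1943 0.095 ]
flange [0.5689 0.1956 0.03  ]
spindle foot/tip px if (.5705,.195): [251.29446237 195.06884927] [247.99299791 192.83920213]
```

View pics/a5.png

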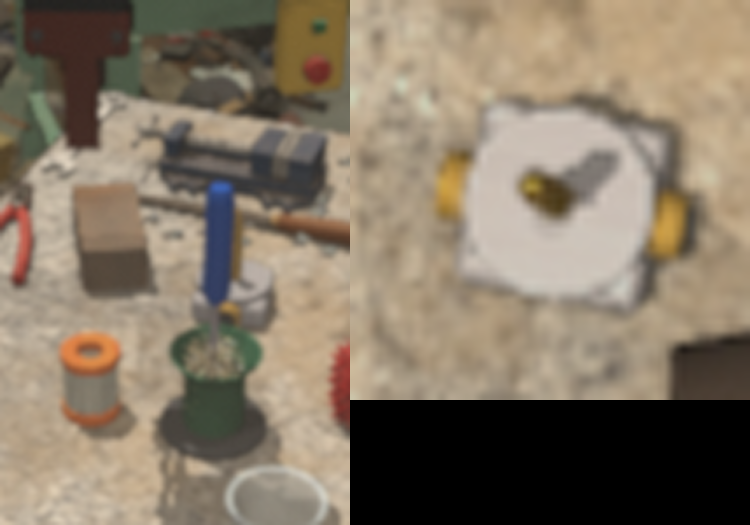

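The brush stands upright in its cup again (handle at (220,240)). The cartridge is at (90,380), under the gripper. In the head close-up the flange is centred at (211,202) and the spindle tip is near (180,183). Descending on the cartridge.

carry_out:
  steps:
    - [0,0,1.2,0,1]
    - [0,0,2.2,0,1]
    - [0,0,2.5,0,1]
    - [0,0,2.5,0,1]
    - [0,0,2.5,0,1]
    - [0,0,2.5,0,1]
    - [0,0,2.2,0,1]
    - [0,0,2.0,0,1]

```text
time_s: 21.3
eef_pos: [0.4537, 0.0439, 0.0849]
tcp_rot: [-0.0, 0.0, 1.0, -0.0]
ft_force: [0.7, -0.5, 0.6]
opening: 0.088
finger_force: 0.0
```

carry_out:
  steps:
    - [0,0,1.8,0,1]
    - [0,0,1.5,0,1]
    - [0,0,1.2,0,1]
    - [0,0,0.8,0,1]
    - [0,0,0,0,1]
    - [0,0,0,0,-1]
    - [0,0,0,0,-1]
    - [0,0,0,0,-1]

```text
time_s: 21.97
eef_pos: [0.454, 0.0444, 0.0343]
tcp_rot: [0.001, -0.0, 1.0, 0.0]
ft_force: [0.1, 0.1, -0.5]
opening: 0.0715
finger_force: 0.0
```

carry_out:
  steps:
    - [0,0,0,0,-1]
    - [0,0,0,0,-1]
    - [0,0,0,0,-1]
    - [0,0,0,0,-1]
    - [0,0,0,0,-1]
    - [0,0,0,0,-1]
    - [0,0,0,0,-1]
    - [0,0,0,0,-1]

```text
time_s: 22.63
eef_pos: [0.4537, 0.0446, 0.0339]
tcp_rot: [0.0, -0.0, 1.0, 0.0]
ft_force: [0.3, 1.9, 6.0]
opening: 0.0472
finger_force: 30.0
```

carry_out:
  steps:
    - [0,0,-0.8,0,-1]
    - [0,0,-1.6,0,-1]
    - [0,0,-2.2,0,-1]
    - [0,0,-2.4,0,-1]
    - [0,0,-2.4,0,-1]
    - [0,0,-2.2,0,-1]
    - [0,0,-1.6,0,-1]
    - [0,0,-0.8,0,-1]

```text
time_s: 23.3
eef_pos: [0.4539, 0.0442, 0.1758]
tcp_rot: [0.001, 0.0, 1.0, 0.0]
ft_force: [-0.2, 0.2, -1.0]
opening: 0.0468
finger_force: 30.0
```

carry_out:
  steps:
    - [0,1.2,0,0,-1]
    - [0,2.2,0,0,-1]
    - [0,2.6,0,0,-1]
    - [-0.5,2.6,0,0,-1]
    - [-1.2,2.4,0,0,-1]
    - [-1.8,2.0,0,0,-1]
    - [-2.2,1.4,0,0,-1]
    - [-2.2,0.8,0,0,-1]

```text
time_s: 23.97
eef_pos: [0.5321, 0.1987, 0.1729]
tcp_rot: [-0.001, -0.002, 1.0, 0.0]
ft_force: [0.5, -0.7, -1.5]
opening: 0.0474
finger_force: 30.0
```

carry_out:
  steps:
    - [-1.8,0,0,0,-1]
    - [-1.2,0,0,0,-1]
    - [-0.8,0,0,0,-1]
    - [0,0,0,0,-1]
    - [0,0,0,0,-1]
    - [0,0,0,0,-1]
    - [0,0,0,0,-1]
    - [0,0,0,0,-1]

```text
time_s: 24.63
eef_pos: [0.5698, 0.1965, 0.1739]
tcp_rot: [-0.0, -0.0, 1.0, 0.0]
ft_force: [-0.4, 0.7, -1.3]
opening: 0.047
finger_force: 30.0
```

Run:
```python
from h import *
s=get_state();P=s["eef_pos"];print(P)
B=(P[0],P[1],P[2]-.0335)
print("cart base,top, side px",[((proj("side",(P[0],P[1],B[2]+z))-[290,110])*5).round(0) for z in(0,.06)])
print("tip pred (.571,.197,.1):",((proj("side",(.571,.197,.1))-[290,110])*5).round(0),((proj("top",(.571,.197,.1))-[210,160])*5).round(0))
a=read_camera("side");b=read_camera("top")
for n in("spindle_tip","cartridge","cartridge_top"): print(n,[((np.array(x["position"])[::-1]*[640,400]).round(1).tolist(),round(x["score"],2)) for x in landmark_of("side",n)[:3]])
cv2.imwrite("pics/a6.png",np.hstack([cv2.resize(x,None,fx=5,fy=5,interpolation=cv2.INTER_CUBIC) for x in(a[110:220,290:370],b[160:270,210:280])]))
```

```text
[0.5698006  0.19649109 0.17388923]
cart base,top, side px [array([189., 236.]), array([194., 143.])]
tip pred (.571,.197,.1): [189. 295.] [186. 163.]
spindle_tip [([327.2, 164.7], 0.52)]
cartridge [([327.6, 155.5], 0.5)]
cartridge_top [([326.0, 137.9], 0.79)]
```

View pics/a6.png

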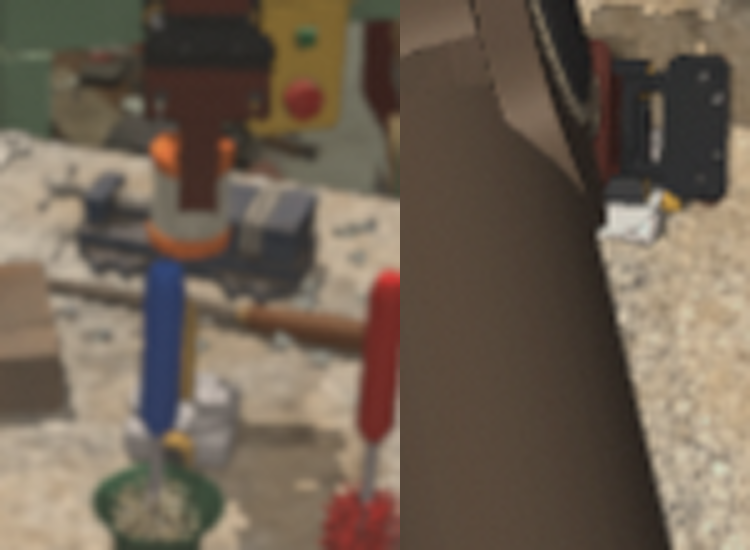

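The cartridge hangs level at (190,200) in the side crop. The spindle shows right behind the brush handle, with its right edge at x≈196 and centre at about 186, so it is aligned within about 1–2 mm. Lowering gently.

carry_out:
  steps:
    - [0.1,0,0.8,0,-1]
    - [0,0,1.0,0,-1]
    - [0,0,1.0,0,-1]
    - [0,0,0.8,0,-1]
    - [0,0,0.5,0,-1]
    - [0,0,0.4,0,-1]
    - [0,0,0.3,0,-1]
    - [0,0,0,0,-1]

```text
time_s: 25.55
eef_pos: [0.5691, 0.1963, 0.1249]
tcp_rot: [-0.0, -0.0, 1.0, -0.0]
ft_force: [-0.6, 0.6, -0.6]
opening: 0.0471
finger_force: 30.0
```

carry_out:
  steps:
    - [0,0,0.3,0,-1]
    - [0,0,0.3,0,-1]
    - [0,0,0.3,0,-1]
    - [0,0,0.3,0,-1]
    - [0,0,0.3,0,-1]
    - [0,0,0,0,-1]
    - [0,0,0,0,-1]
    - [0,0,0,0,-1]

```text
time_s: 26.22
eef_pos: [0.5694, 0.1964, 0.1107]
tcp_rot: [0.0, -0.0, 1.0, 0.0]
ft_force: [1.0, -0.6, -0.2]
opening: 0.0474
finger_force: 30.0
```

carry_out:
  steps:
    - [0,0,0.6,0,-1]
    - [0,0,0.8,0,-1]
    - [0,0,0.8,0,-1]
    - [0,0,0.7,0,-1]
    - [0,0,0.6,0,-1]
    - [0,0,0.5,0,-1]
    - [0,0,0.3,0,-1]
    - [0,0,0,0,-1]

```text
time_s: 26.88
eef_pos: [0.569, 0.1962, 0.0668]
tcp_rot: [-0.001, -0.0, 1.0, -0.0]
ft_force: [-0.5, -0.0, -1.1]
opening: 0.0472
finger_force: 30.0
```

carry_out:
  steps:
    - [0,0,0.1,0,-1]
    - [0,0,0.1,0,-1]
    - [0,0,0.1,0,-1]
    - [0,0,0,0,-1]
    - [0,0,0,0,-1]
    - [0,0,0,0,-1]
    - [0,0,0,0,-1]
    - [0,0,0,0,-1]

```text
time_s: 27.55
eef_pos: [0.5694, 0.1964, 0.0648]
tcp_rot: [0.0, -0.0, 1.0, 0.0]
ft_force: [0.6, 0.5, -1.1]
opening: 0.0471
finger_force: 30.0
```

carry_out:
  steps:
    - [0,0,0.1,0,-1]
    - [0,0,0,0,-1]
    - [0,0,0.1,0,-1]
    - [0,0,0,0,-1]
    - [0,0,0,0,-1]
    - [0,0,0,0,-1]
    - [0,0,0,0,-1]
    - [0,0,0,0,-1]

```text
time_s: 28.22
eef_pos: [0.57, 0.1966, 0.0639]
tcp_rot: [0.001, -0.0, 1.0, 0.0]
ft_force: [-2.5, -0.5, 9.8]
opening: 0.0477
finger_force: 30.0
```

Seated, with about 11 N of contact. Releasing and retreating.

carry_out:
  steps:
    - [0,0,-0.1,0,-1]
    - [0,0,0,0,1]
    - [0,0,0,0,1]
    - [0,0,0,0,1]
    - [0,0,0,0,1]
    - [0,0,0,0,1]
    - [0,0,0,0,1]
    - [0,0,0,0,1]

```text
time_s: 28.88
eef_pos: [0.5693, 0.1964, 0.0636]
tcp_rot: [-0.0, -0.0, 1.0, -0.0]
ft_force: [-0.0, -0.5, 0.0]
opening: 0.087
finger_force: 0.0
```

carry_out:
  steps:
    - [0,0,0,0,1]
    - [0,0,0,0,1]
    - [0,0,0,0,1]
    - [0,0,0,0,1]
    - [0,0,-0.8,0,1]
    - [0,0,-1.5,0,1]
    - [0,0,-2.0,0,1]
    - [0,0,-2.0,0,1]

```text
time_s: 29.55
eef_pos: [0.5691, 0.1962, 0.1276]
tcp_rot: [-0.0, -0.0, 1.0, -0.0]
ft_force: [-0.4, 0.2, -0.6]
opening: 0.0881
finger_force: 0.0
```

carry_out:
  steps:
    - [0,0,-2.5,0,1]
    - [0,0,-2.5,0,1]
    - [0,0,-2.5,0,1]
    - [0,0,-2.5,0,1]
    - [1.0,1.0,-2.0,0,1]
    - [2.0,2.0,0,0,1]
    - [2.5,2.0,0,0,1]
    - [2.5,2.0,0,0,1]

```text
time_s: 30.22
eef_pos: [0.4888, 0.2667, 0.2477]
tcp_rot: [0.001, 0.001, 1.0, 0.0]
ft_force: [-0.3, -0.1, -0.2]
opening: 0.0876
finger_force: 0.0
```

carry_out:
  steps:
    - [2.5,2.0,0,0,1]
    - [2.5,2.0,0,0,1]
    - [2.0,2.0,0,0,1]
    - [1.0,1.0,0,0,1]
    - [0,0,0,0,1]
    - [0,0,0,0,1]
    - [0,0,0,0,1]
    - [0,0,0,0,1]

```text
time_s: 30.88
eef_pos: [0.4106, 0.335, 0.2468]
tcp_rot: [0.0, 0.001, 1.0, -0.0]
ft_force: [-0.1, -0.1, 0.3]
opening: 0.0881
finger_force: 0.0
```

Run:
```python
from h import *
print(get_state()["eef_pos"])
a=read_camera("side");b=read_camera("top")
for n,X in dict(top=(.5697,.1965,.09),tip=(.5697,.1965,.1)).items(): print(n,((proj("side",X)-[255,140])*4).round(0),((proj("top",X)-[210,140])*4).round(0))
cv2.imwrite("pics/a7.png",np.hstack([cv2.resize(x,None,fx=4,fy=4,interpolation=cv2.INTER_CUBIC) for x in(a[140:290,255:355],b[140:290,210:310])]))
```

```text
[0.41058025 0.33503854 0.24683244]
top [289. 128.] [152. 214.]
tip [289. 117.] [150. 213.]
```

View pics/a7.png

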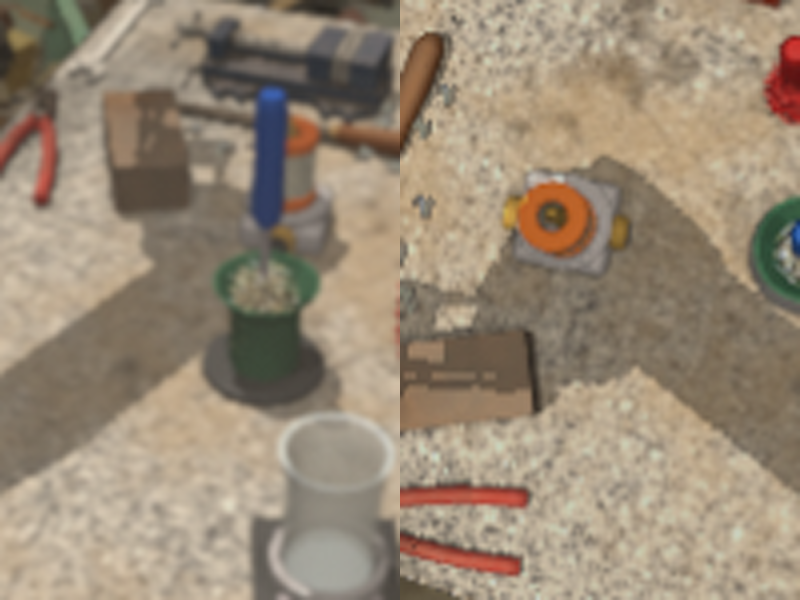

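The cartridge sits flat on the flange with the spindle in its bore (top crop (552,217), side crop (298,165)). The brush stands upright in its stand at (268,160), and the block has not moved. Handing in.

```bash
python3 -c "
from rig import *
print(sign_off())"
```

```text
the job is handed in; nothing more can be done
None
```

I scrubbed the bowl with three full strokes, stood the brush back in its stand, then fitted the cartridge fully home on the spindle and let go; the job was handed in at about 31 s, but no verdict came back.

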